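Close the split shaft clamp over its bar

TASK

Roll the round bar along the flat top of the steel bed, without lifting it, until it drops into the V-shaped seat. Then fetch the aluminium cap from its rest, set it over the bar with its two dowels in the bed's two holes, and push it fully shut against its spring so that the faces meet all round. Finish while still holding the cap pressed shut, as if someone were about to put the screws in, and leave everything else on the bench where it lies.

Things in the scene. Friction and masses are not known exactly. Their poses are not given: they have to be found in the camera images.
- seat (a point): Point on the fixed steel bed (lower half), on the centre line of its V seat, level with the bed's top face, 45 mm above the bench. z up; x along the bed, the way the bar must roll; y along the V. V: 44 mm wide at the top, 22 mm deep, 45-degree walls, right across the bed. Two round dowel holes 12 mm wide, 25 mm deep, at x = -40 and +40 mm, y = 0.
- bed: The same bed; origin at the middle of its underside (the seat point is at x = +45, z = +45 mm), same axes. Top face 210 mm long in x (-105 to +105), 64 mm wide in y; the flat run-up is the part from x = -105 to +23 mm, with a 6 mm thick lip at its end standing 5 mm above the face. Dark base plate 240 x 90 x 8 mm.
- bar_center (a point): Centre of the loose round steel bar, 30 mm diameter, 130 mm long, about 0.7 kg. Its y axis is the bar's axis; x and z turn with it as it rolls. It starts lying across the run-up, centre 15 mm above the face, 55 to 95 mm on the -x side of the seat point; seated, its centre is 1 mm below the top face and it sticks out at both sides. It rolls easily.
- cap_face (a point): Centre of the flat underside of the loose aluminium cap (upper half), 0.45 kg: 110 mm long in x, 50 mm wide in y, 34 mm high, z up; V 44 mm wide, 22 mm deep below, along y. Two steel dowels, 10 mm diameter, noses tapering to 4 mm over the last 8 mm, stick 18 mm down at x = +40 and -40 mm, y = 0. Same both ways round. Shut, this point coincides with the seat point.
- cap_lug (a point): Centre of the cap's upright rectangular lug, the part to take hold of, same axes as the cap: 50 mm long in x, 22 mm thick in y; this point is 58 mm above the cap's underside, 24 mm above the cap's flat top and 21 mm below the lug's top.
- cap: The cap as a whole; origin at the centre of its underside (same point and axes as cap_face).
- pad (a joint): Sprung round pad in the roof of the cap's V, in m: 0 = fully out, grows as pushed in. It meets the seated bar when the cap is about 5 mm from shut; from there 8 to 14 N of push brings the cap down until the faces meet metal to metal (pad about 0.005). Left alone, the cap springs back up about 5 mm.
- rest: Fixed rest on which the cap starts: two upright steel strips 120 mm long in x, 8 mm thick, 40 mm apart, tops 36 mm above the bench, on a plate 140 x 70 x 6 mm; the cap's underside lies on the strips, its dowels hanging free between them. Origin at the centre of its underside.
- washer: Bystander, to be left alone: thick plain steel washer, 48 mm across and 10 mm high, flat on the bench between the two stands; origin at the centre of its underside
- tape: Bystander, to be left alone: black tape measure standing on edge, 62 x 34 x 58 mm high, near the robot; origin at the centre of its underside
- square: Bystander, to be left alone: steel engineer's square, 100 mm stock and 150 mm blade, lying flat on the left; origin under the middle of its stock
- stub: Bystander, to be left alone: L-shaped steel offcut, 50 x 50 x 60 mm high, near the robot; origin at the centre of its underside
Mind the look-alikes: they are no part of the job. Of the things shaped like the cap, the aluminium one is meant. What is shaped like the part that bears bar_center but purple is not meant.

How it is judged:
On the way, in this order (a step that is already met when the one before it is completed fails the run):
1. the bar rolls along the run-up face (it has turned by well over half a radian on its way, on the bed) (angle between the z axis of bar_center and the z axis of seat, either way round above 0.7 rad and x of bar_center in the frame of seat below -0.018 m), for 0.03 s.
2. the bar lies in the V seat (x of bar_center in the frame of seat between -0.004 and 0.004 m and z of bar_center in the frame of seat between -0.005 and 0.003 m and y of bar_center in the frame of seat between -0.025 and 0.025 m and angle between the y axis of bar_center and the y axis of seat, either way round below 0.05 rad), for 0.3 s.
At the end, for the whole second after the job is handed in: The bar lies in the V seat (within 4 mm of its line, within 25 mm lengthwise, its centre level with the bed's face); the cap sits on its dowels over it, within 2.5 mm sideways, 0.04 rad in direction, 0.03 rad of tilt and 2 mm of fully shut, and the fingers still hold it there with more than 3 N (all of step 2 and x of cap_face in the frame of seat between -0.0025 and 0.0025 m and y of cap_face in the frame of seat between -0.0025 and 0.0025 m and z of cap_face in the frame of seat between -0.002 and 0.002 m and angle between the x axis of cap_face and the x axis of seat, either way round below 0.04 rad and angle between cap_face's own z axis and vertical below 0.03 rad and contact force between the fingers and cap above 3 N); the arm keeps its last pose, push and grip.
It fails at once if the bar is lifted off the bed (its centre more than 12 mm above where it rolls) (z of bar_center in the frame of seat above 0.027 m).
It fails at once if the bar falls off the bed (height (world z) of bar_center below 0.03 m).
It fails at once if one of the other things on the bench is moved by more than 30 mm (distance of any of washer, tape, square, stub from where it was at the start of the episode above 0.03 m).
It also fails if it takes over 48 s, if anything falls off the work surface, if the arm or the gripper's body presses on something with over 40 N, if the wrist force passes 120 N, or if a joint passes its speed limit or range.

ROBOT

A 7-joint arm with a two-finger parallel gripper is mounted at the origin on the work surface. World frame = base frame: x ahead of the robot, y to its left, z up, the work surface at z = 0. Lengths are in m, angles in rad, forces in N, time in s.
With the tool pointing down it reaches from about 0.425 to 0.875 m from the base axis. Payload 4.7 kg.
Tool frame: the origin (TCP) lies on the centre line of the jaws, within the pads' length; the fingertips stand 19 mm ahead of it and the grasp point (between the pads) is the TCP (ctrl.nose_length is the distance from the TCP to the fingertips, in m); z points along the fingers, x is the direction in which the jaws open and shut, and the axes are right-handed (so a half turn about z gives the same grasp; the last joint's range is limited). The gripper opens to 87 mm and grips with 3 to 60 N. Pads are 19 mm wide; open, the fingers measure 117 mm over their backs; the gripper's body (75 mm by 190 mm) begins 51 mm behind the grasp point.
Start: joints at [-1.199, 0.321, -0.07, 1.45, 0.023, 1.371, -0.057], TCP at [0.228, 0.609, 0.242] pointing down, gripper open.
Joint ranges: [-2.86, 2.86], [-0.3, 2.09], [-1.38, 1.24], [0.06, 2.45], [-1.56, 4.7], [0.09, 2.05], [-2.69, 2.69]. Speed limits (rad/s): [2.57, 2.57, 3.14, 3.14, 3.14, 3.14, 3.14].

INTERFACE

Orientations are given as a rotation vector (axis times angle).
In Python, from bench import ctrl gives the robot as it stands. The module is installed in compiled form; this text tells all that it offers.
- The arm moves only by the shell command python3 -m crank 'ROWS' [OPENING] [FORCE]. ROWS is a JSON object of lists of equal length, an entry for each row: "dp": the shift along the tool's x, y, z in cm, a list of three; "delta_rot": the turn, a rotation vector about the tool's x, y, z in rad, a list of three. In form: {"dp": [[x, y, z], ...], "delta_rot": [[rx, ry, rz], ...]}. A call has exactly 8 rows; each row shifts and turns the commanded pose from where the row before left it, along the tool's axes as they then stand; what a row does not reach is not made up. A row lasts 1/10 s, in which the tool goes at most 50 mm and 8.59 degrees, less where a joint would pass 70% of its speed; a pose out of reach is approached as far as the arm can. A call with a gripper value outside its range is refused whole. OPENING is the finger opening in cm, from 0 to 8.7, set as the call begins (- or left out, the last holds). The fingers move at their own pace and stop on an object; FORCE is the grip in N (left out, the last holds). Time passes only in rows, so rows that do not move let the fingers close, or fill a call up. It gives the time, the measured TCP pose, the force and the opening at its end, in the units of the state.
- ctrl.get_state(): the state, without advancing time (a new reading comes with each control period).
- ctrl.get_image(name): name is "side" or "top" or "wrist"; returns the picture (420x560x3 uint8, blue, green, red); there is no depth.
- ctrl.camera_info(name): a dict with "camera_matrix" (3x3 intrinsics, pixels), "xyz" and "orientation" of the camera in the world. Camera axes: x right, y down, z forward; pixel columns grow to the right and rows downward; lengths in m; the calibration is good to about 2 mm. A picture is of the moment at which its call begins: read the wrist's pose just before it. camera_info takes no time and is no camera call; for the wrist camera it gives the pose at the moment of the call.
- ctrl.close_job(): hands the job in, once; it reports no verdict.
The state is a dict: "time": time; "joint_positions": joint angles; "qd": joint speeds; "joint_torque": joint torques, N m; "position": TCP position; "tool_rot": TCP orientation; "ft_force": force on the tool from outside, world axes, zero at the start; "torque": the same for the moment, N m; "grip_width": opening from 0.0 (shut) to 1.0 (fully open).
Only numpy, scipy, OpenCV 4.12 (cv2) and the standard library are available. Lean on these libraries where they do the work, as an engineer would, in place of code of your own. Each camera call takes 0.05 s, during which the arm holds its last target.

## Working session

There is one attempt and no reset: what is moved stays moved. The work goes in short steps, Python scripts to look and compute and a shell command to move; the robot and the scene stay as the last step left them, time stands still between calls to the robot, and variables do not carry over. Pictures are saved under pics/ and viewed, and the job is handed in when it is done.

```bash
mkdir -p pics; cat > h.py <<'E'
import numpy as np,cv2
from bench import ctrl
from scipy.spatial.transform import Rotation as R
def cam(n):
    i=ctrl.camera_info(n);K=np.array(i["camera_matrix"]);o=np.array(i["orientation"])
    Rm=R.from_rotvec(o).as_matrix() if o.size==3 else (o if o.shape==(3,3) else R.from_quat(o).as_matrix())
    return K,Rm,np.array(i["xyz"])
def proj(c,P):
    K,Rm,t=c;q=(np.atleast_2d(P)-t)@Rm;q=q@K.T;return q[:,:2]/q[:,2:]
def ray(c,uv,z):
    K,Rm,t=c;d=Rm@np.linalg.solve(K,np.array([uv[0],uv[1],1.]));return t+d*(z-t[2])/d[2]
E
python3 - <<'E'
from h import *
print(ctrl.get_state())
for n in ["side","top","wrist"]:
    print(ctrl.camera_info(n))
    cv2.imwrite(f"pics/{n}0.png",ctrl.get_image(n))
E
```

```text
{'time': 0.0, 'joint_positions': array([-1.1988989 ,  0.32181268, -0.07008435,  1.45169299,  0.02261396,
        1.37079338, -0.05693095]), 'qd': array([-5.08166103e-05,  1.90096998e-04, -2.86556119e-03, -6.42525171e-04,
        1.24519021e-03, -7.93217178e-04, -7.89161143e-04]), 'joint_torque': array([-3.51208701e-04, -4.91308272e+01, -4.03923551e-01, -3.12526667e+01,
       -6.38339692e-02,  4.37212118e-02,  1.76461681e-04]), 'position': array([0.22750399, 0.60832531, 0.24045916]), 'tool_rot': array([ 2.58030768e+00,  1.79001838e+00, -2.37066023e-03]), 'ft_force': array([1.0019974 , 0.37334582, 0.78547622]), 'torque': array([0.01278162, 0.0098433 , 0.01609255]), 'grip_width': 1.000754063389973}
{'camera_matrix': array([[392.21249138,   0.        , 279.72280764],
       [  0.        , 392.21249138, 215.69720019],
       [  0.        ,   0.        ,   1.        ]]), 'xyz': array([ 0.43206316, -0.59010371,  0.76758953]), 'orientation': array([-2.37762382,  0.24331839, -0.102175  ])}
{'camera_matrix': array([[521.9823264 ,   0.        , 272.08886718],
       [  0.        , 521.9823264 , 208.18514601],
       [  0.        ,   0.        ,   1.        ]]), 'xyz': array([0.42332762, 0.03690617, 1.10759289]), 'orientation': array([-2.11521873,  2.15660672, -0.17137472])}
{'camera_matrix': array([[343.28693879,   0.        , 282.37725433],
       [  0.        , 343.28693879, 212.69589216],
       [  0.        ,   0.        ,   1.        ]]), 'xyz': array([0.15491657, 0.63615772, 0.38369382]), 'orientation': array([2.37566121, 1.64930435, 0.23970405])}
```

View pics/top0.png

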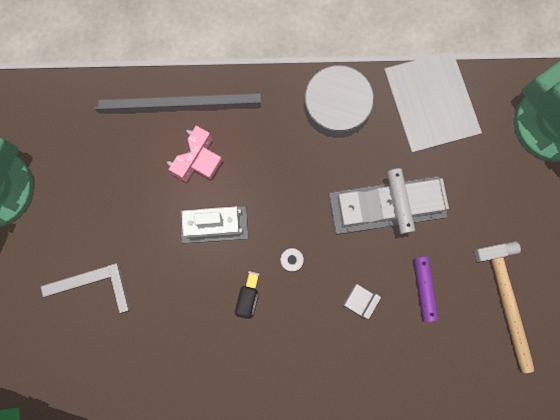

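View pics/side0.png

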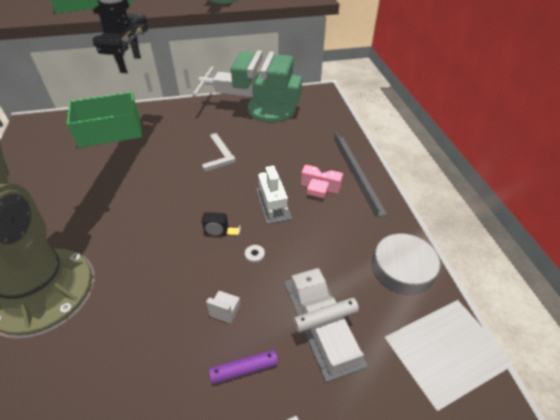

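View pics/wrist0.png

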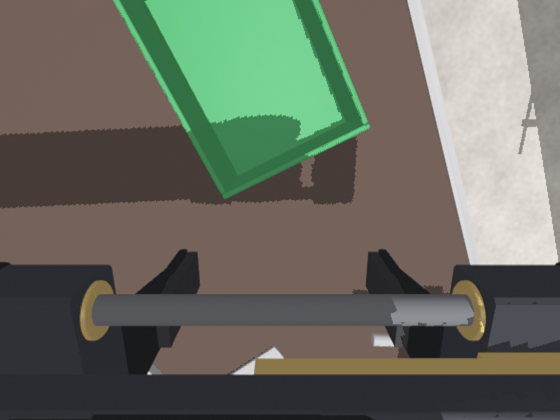

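Top view: the steel bar lies at (401,200) on the bed (~(389,205)), with the purple look-alike bar at (427,289). The aluminium cap sits on its rest at (210,222), and the pink cap-shaped thing is at (195,155). The meant parts are the grey bar on the bed and the silver cap on the rest. I'll confirm that in a crop.

```bash
python3 - <<'E'
from h import *
im=cv2.imread("pics/top0.png")
a=cv2.resize(im[150:250,320:460],None,fx=5,fy=5,interpolation=cv2.INTER_CUBIC)
b=cv2.resize(im[190:255,165:260],None,fx=5,fy=5,interpolation=cv2.INTER_CUBIC)
cv2.imwrite("pics/ca.png",a);cv2.imwrite("pics/cb.png",b)
im=cv2.imread("pics/side0.png")
cv2.imwrite("pics/cc.png",cv2.resize(im[155:235,240:340],None,fx=6,fy=6,interpolation=cv2.INTER_CUBIC))
cv2.imwrite("pics/cd.png",cv2.resize(im[260:385,275:375],None,fx=4.5,fy=4.5,interpolation=cv2.INTER_CUBIC))
c=cam("top")
for uv in [(340,210),(446,200),(401,200),(210,222)]: print(uv,ray(c,uv,.045))
print(c[1])
E
```

```text
(340, 210) [ 0.59056301 -0.10249133  0.045     ]
(446, 200) [ 0.60716734 -0.32213593  0.045     ]
(401, 200) [ 0.60899903 -0.22928562  0.045     ]
(210, 222) [0.57085544 0.16544785 0.045     ]
[[-1.90880491e-02 -9.86705170e-01  1.61395645e-01]
 [-9.99811550e-01  1.94086760e-02  4.10103711e-04]
 [-3.53712724e-03 -1.61357402e-01 -9.86889699e-01]]
```

View pics/ca.png

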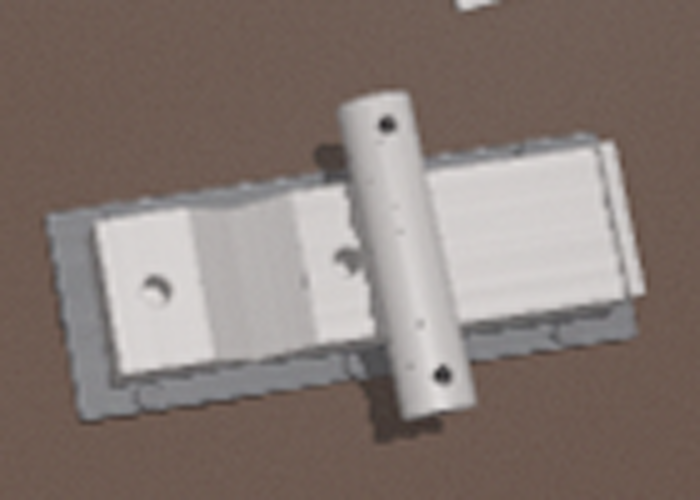

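View pics/cb.png

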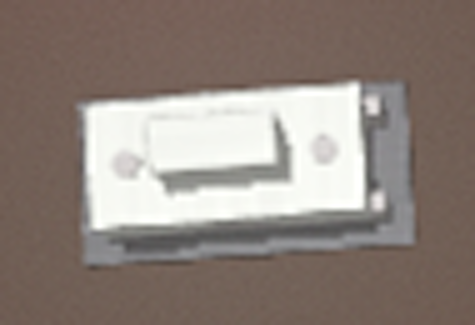

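View pics/cc.png

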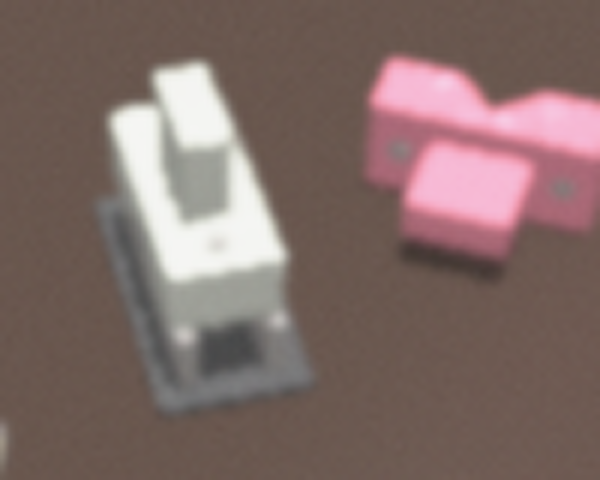

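View pics/cd.png

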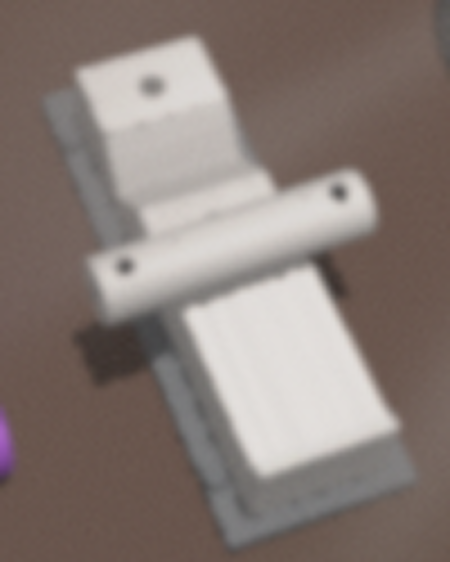

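The crops confirm it: the grey bar is on the bed (crop centre (405,255)), with the V to the left of the bar. The silver cap is upright on its rest, and the pink one lies on its side. Next I'll fit the poses from picked corners in both views.

```bash
cat > fit.py <<'E'
from h import *
from scipy.optimize import least_squares
T=cam("top");S=cam("side")
def pk(l,x0,y0,f): return [(np.array(p)/1000.,np.array([x0+(u+.5)/f-.5,y0+(v+.5)/f-.5])) for p,(u,v) in l]
def fit(obs,x0):
    def res(q,raw=False):
        r=[]
        Rz=R.from_rotvec([0,0,q[2]]).as_matrix()
        for c,o in obs:
            P=np.array([a for a,_ in o])@Rz.T+[q[0],q[1],0]
            r.append(proj(c,P)-np.array([b for _,b in o]))
        r=np.vstack(r); return r if raw else r.ravel()
    s=least_squares(res,x0,loss="soft_l1");print(s.x);print(np.round(res(s.x,True),1).tolist());return s.x
E
cat > f1.py <<'E'
from fit import *
bt=pk([((60,-32,45),(95,218)),((60,32,45),(118,378)),((22,-32,45),(188,208)),((22,32,45),(213,357)),((-22,-32,45),(292,193)),((-22,32,45),(316,343)),((40,0,45),(157,289)),((75,-45,8),(48,213)),((75,45,8),(80,418)),((-165,45,8),(637,340))],320,150,5)
bs=pk([((60,32,45),(75,72)),((60,-32,45),(198,38)),((22,32,45),(103,128)),((22,-32,45),(228,103)),((40,0,45),(152,86)),((-165,45,8),(235,545)),((-165,-45,8),(413,475)),((75,45,8),(45,97))],275,260,4.5)
for o in ([(T,bt)],[(S,bs)],[(T,bt),(S,bs)]): fit(o,[.59,-.15,1.5])
print("cap")
ct=pk([((55,-25,70),(82,103)),((-55,-25,70),(360,82)),((-55,25,70),(366,208)),((55,25,70),(91,230)),((25,-11,115),(148,118)),((-25,-11,115),(272,108)),((-25,11,115),(278,162)),((25,11,115),(155,174))],165,190,5)
cs=pk([((25,11,115),(153,75)),((25,-11,115),(207,65)),((-25,-11,115),(232,138)),((-25,11,115),(187,148)),((55,25,70),(112,118)),((-55,25,70),(165,275)),((-55,-25,70),(287,258))],240,155,6)
for o in ([(T,ct)],[(S,cs)],[(T,ct),(S,cs)]): fit(o,[.57,.165,1.5])
# bar: ends silhouettes centre, axis z .060
for c,l,f,x0,y0 in ((T,[(387,123),(443,374)],5,320,150),(S,[(124,265),(340,192)],4.5,275,260)):
    for u,v in l: print(ray(c,(x0+u/f,y0+v/f),.0735))
E
python3 f1.py
```

```text
[ 0.60037503 -0.16482032  1.69116539]
[[0.2, 0.4], [0.6, -1.2], [-0.3, -0.1], [-0.1, 0.4], [-0.1, -0.0], [0.4, 0.2], [-0.1, -0.0], [-0.4, -0.3], [-0.1, 0.1], [0.0, 0.0]]
[ 0.60216948 -0.16390427  1.7022106 ]
[[0.4, -0.4], [-0.3, -0.6], [0.3, 1.1], [-0.1, -1.6], [0.1, -0.3], [-0.7, 0.5], [1.9, 0.7], [-1.0, -0.3]]
[ 0.60096008 -0.16461025  1.69442737]
[[0.1, 0.2], [0.5, -1.4], [-0.4, -0.3], [-0.2, 0.2], [-0.3, -0.3], [0.3, -0.1], [-0.2, -0.2], [-0.5, -0.4], [-0.2, -0.1], [-0.1, -0.5], [0.1, -0.2], [-0.5, -0.2], [-0.1, 1.3], [-0.5, -1.2], [-0.2, 0.0], [-1.9, 1.1], [1.0, 1.5], [-1.2, -0.1]]
cap
[0.56978965 0.16285484 1.63215649]
[[0.8, 0.5], [-0.3, 0.4], [0.2, -0.2], [0.3, -0.2], [-0.6, -0.2], [0.6, -0.3], [0.1, 0.2], [-1.3, -0.1]]
[0.57158944 0.1621392  1.62696272]
[[0.4, -0.3], [-0.4, -0.0], [0.4, 0.1], [-0.6, -0.0], [-0.0, -0.7], [0.8, 0.8], [-0.5, 0.1]]
[0.5703266  0.16266536 1.63167531]
[[0.9, 0.3], [-0.2, 0.1], [0.3, -0.5], [0.4, -0.5], [-0.5, -0.5], [0.7, -0.5], [0.2, -0.1], [-1.2, -0.4], [-0.2, -0.4], [-1.0, -0.1], [-0.1, 0.1], [-1.1, -0.1], [-0.6, -0.7], [0.4, 0.7], [-0.9, -0.0]]
[ 0.65641545 -0.21793714  0.0735    ]
[ 0.55350328 -0.23433251  0.0735    ]
[ 0.55531867 -0.23138074  0.0735    ]
[ 0.65861529 -0.21603844  0.0735    ]
```

Both views agree: the seat is at about (0.601, -0.1645) with the bed's x axis at yaw 1.694, and the bar is 61 mm short of it. The cap is at about (0.570, 0.163) with yaw 1.632. First I turn the jaws to line up with the bed's x axis, then travel.

```bash
cat > plan.py <<'E'
import sys
from h import *
def plan(x,y,z,yaw):
    s=ctrl.get_state();Rm=R.from_rotvec(s["tool_rot"]);p=s["position"]
    d=Rm.inv().apply(np.array([x,y,z])-p)*100
    c,sn=np.cos(yaw),np.sin(yaw)
    G=R.from_matrix(np.array([[c,sn,0],[sn,-c,0],[0,0,-1]]))
    print("t",round(s["time"],2),"p",p.round(4),"w",round(s["grip_width"]*8.7,2),"F",s["ft_force"].round(1),"M",s["torque"].round(2),"dp_cm",d.round(2),"rot",(Rm.inv()*G).as_rotvec().round(4),"q7",s["joint_positions"][6].round(2))
plan(*map(float,sys.argv[1:5]))
E
python3 -m crank '{"dp": [[0,0,0],[0,0,0],[0,0,0],[0,0,0],[-3.6,1.1,0],[-3.6,1.1,0],[-3.6,1.1,0],[-3.6,1.1,0]], "delta_rot": [[0,0,-0.12],[0,0,-0.12],[0,0,-0.12],[0,0,-0.12],[0,0,0],[0,0,0],[0,0,0],[0,0,0]]}' 8.7
python3 plan.py .606 -.225 .24 1.694
```

```text
time: 0.95
position: [0.2893, 0.4697, 0.2412]
tool_rot: [2.081, 2.353, -0.001]
ft_force: [0.1, -0.3, -0.7]
grip_width: 0.995
t 0.95 p [0.2893 0.4697 0.2412] w 8.66 F [ 0.1 -0.3 -0.7] M [ 0.01 -0.04 -0.03] dp_cm [-72.82  22.95   0.15] rot [-0.0003  0.0005 -0.0008] q7 0.62
```

```bash
python3 -m crank '{"dp": [[-4.4,1.4,0],[-4.4,1.4,0],[-4.4,1.4,0],[-4.4,1.4,0],[-4.4,1.4,0],[-4.4,1.4,0],[-4.4,1.4,0],[-4.4,1.4,0]], "delta_rot": [[0,0,0],[0,0,0],[0,0,0],[0,0,0],[0,0,0],[0,0,0],[0,0,0],[0,0,0]]}' 
python3 -m crank '{"dp": [[-4.4,1.4,0],[-4.4,1.4,0],[-4.4,1.4,0],[-4.4,1.4,0],[-4.4,1.4,0],[-4.4,1.4,0],[-4.4,1.4,0],[0,0,0]], "delta_rot": [[0,0,0],[0,0,0],[0,0,0],[0,0,0],[0,0,0],[0,0,0],[0,0,0],[0,0,0]]}' 
python3 plan.py .606 -.225 .071 1.694
```

```text
time: 1.75
position: [0.4433, 0.1337, 0.2416]
tool_rot: [-2.081, -2.353, -0.001]
ft_force: [-0.6, -0.1, 0.6]
grip_width: 0.999
time: 2.55
position: [0.5777, -0.1659, 0.2409]
tool_rot: [2.09, 2.341, -0.008]
ft_force: [0.4, -0.0, 0.0]
grip_width: 0.998
t 2.55 p [ 0.5777 -0.1659  0.2409] w 8.68 F [ 0.4 -0.   0. ] M [ 0.03  0.02 -0.02] dp_cm [-6.09  2.17 17.02] rot [-0.0016  0.0056 -0.0103] q7 2.03
```

```bash
python3 -m crank '{"dp": [[-2.0,0.7,0],[-2.0,0.7,0],[-2.0,0.7,0],[0,0,2.0],[0,0,3.0],[0,0,3],[0,0,0],[0,0,0]], "delta_rot": [[0,0,-0.01],[0,0,0],[0,0,0],[0,0,0],[0,0,0],[0,0,0],[0,0,0],[0,0,0]]}' 
python3 - <<'E'
from h import *
for n in ["side","wrist"]: cv2.imwrite(f"pics/{n}1.png",ctrl.get_image(n))
E
python3 plan.py .606 -.225 .071 1.694
```

```text
time: 3.35
position: [0.6062, -0.2144, 0.1617]
tool_rot: [-2.069, -2.363, 0.0]
ft_force: [0.3, -0.4, 0.7]
grip_width: 1.002
t 3.45 p [ 0.6074 -0.2151  0.1636] w 8.7 F [0.3 1.  1. ] M [-0.01  0.02 -0.02] dp_cm [-0.95 -0.29  9.26] rot [0.0027 0.0009 0.0093] q7 2.18
```

View pics/side1.png

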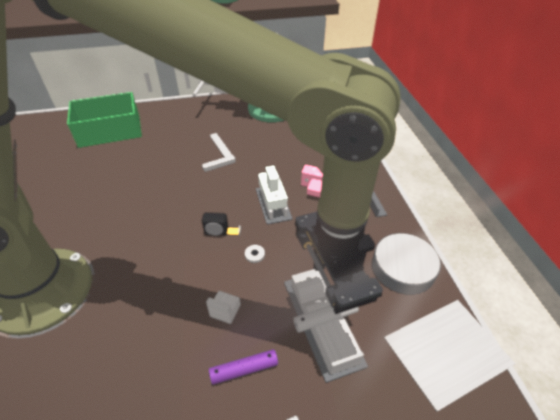

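View pics/wrist1.png

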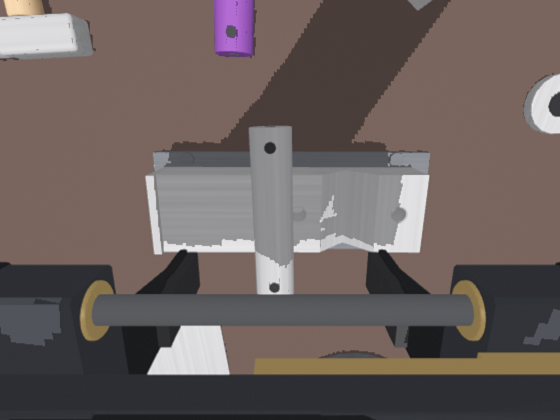

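Wrist view: the bar runs from (271,128) to (274,298), between the fingers. The V is to its right at ~(345,210). I'll cross-check this by ray.

```bash
python3 - <<'E'
from h import *
c=cam("wrist")
a,b=ray(c,(270,148),.074),ray(c,(274,287),.074);print(a,b,(a+b)/2)
for uv in [(397,214),(299,214)]: print("hole",ray(c,uv,.045))
for P in ([.606,-.225,.06],[.601,-.1645,.045]): print(proj(c,P))
E
```

```text
[ 0.55591306 -0.23063625  0.074     ] [ 0.65873534 -0.21492171  0.074     ] [ 0.6073242  -0.22277898  0.074     ]
hole [ 0.59729017 -0.12467966  0.045     ]
hole [ 0.60765956 -0.20202503  0.045     ]
[[269.957445   213.87100603]]
[[346.92030438 212.0587772 ]]
```

```bash
python3 -m crank '{"dp": [[-0.8,0,0],[0,0,2.5],[0,0,2.5],[0,0,2.0],[0,0,1.5],[0,0,0.7],[0,0,0],[0,0,0]], "delta_rot": [[0,0,0.009],[0,0,0],[0,0,0],[0,0,0],[0,0,0],[0,0,0],[0,0,0],[0,0,0]]}' 
python3 plan.py .607 -.2235 .071 1.694
```

```text
time: 4.25
position: [0.6081, -0.2234, 0.0706]
tool_rot: [2.08, 2.353, 0.001]
ft_force: [-0.5, 0.3, 0.5]
grip_width: 1.001
t 4.25 p [ 0.6081 -0.2234  0.0706] w 8.71 F [-0.5  0.3  0.5] M [ 0.02  0.06 -0.06] dp_cm [ 0.   -0.11 -0.04] rot [ 0.0016  0.0007 -0.0002] q7 2.23
```

```bash
python3 -m crank '{"dp": [[0,-0.1,0],[0,0,0],[0,0,0],[0.4,0,0],[0.4,0,0],[0.4,0,0],[0.4,0,0],[0.4,0,0]], "delta_rot": [[0,0,0],[0,0,0],[0,0,0],[0,0,0],[0,0,0],[0,0,0],[0,0,0],[0,0,0]]}' 5.0
python3 plan.py .6017 -.1705 .071 1.694
python3 - <<'E'
from h import *
for n in ["wrist"]: cv2.imwrite(f"pics/{n}2.png",ctrl.get_image(n))
E
```

```text
time: 5.05
position: [0.604, -0.2029, 0.0697]
tool_rot: [2.08, 2.354, 0.0]
ft_force: [0.6, -0.9, 0.7]
grip_width: 0.58
t 5.05 p [ 0.604  -0.2029  0.0697] w 5.05 F [ 0.6 -0.9  0.7] M [-0.16 -0.06  0.  ] dp_cm [ 3.25  0.17 -0.13] rot [0.0003 0.0002 0.0001] q7 2.19
```

View pics/wrist2.png

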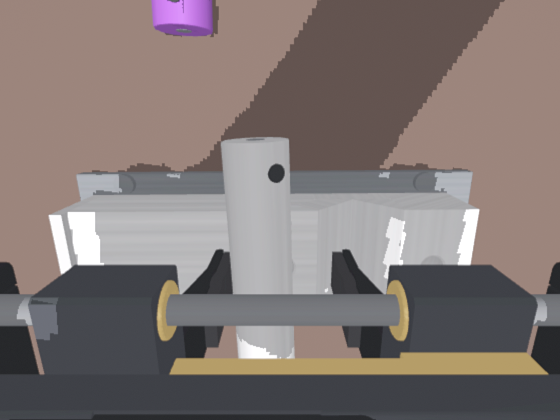

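The bar's hole has moved from its top to (276,173), so it is rolling, pushed by the left finger. I'll continue.

```bash
python3 -m crank '{"dp": [[0.4,0,-0.1],[0.4,0,0],[0.4,0,0],[0.4,0,0],[0.4,0,0],[0.4,0,0],[0.4,0,0],[0.2,0,0]], "delta_rot": [[0,0,0],[0,0,0],[0,0,0],[0,0,0],[0,0,0],[0,0,0],[0,0,0],[0,0,0]]}' 
python3 plan.py .6017 -.1705 .071 1.694
python3 - <<'E'
from h import *
for n in ["wrist"]: cv2.imwrite(f"pics/{n}3.png",ctrl.get_image(n))
E
```

```text
time: 5.9
position: [0.6001, -0.1724, 0.0704]
tool_rot: [-2.079, -2.354, -0.001]
ft_force: [0.3, -0.2, 1.2]
grip_width: 0.578
t 5.9 p [ 0.6001 -0.1724  0.0704] w 5.02 F [ 0.3 -0.2  1.2] M [ 0.03  0.05 -0.01] dp_cm [ 0.17  0.18 -0.06] rot [-0.0003 -0.0009  0.0006] q7 2.14
```

View pics/wrist3.png

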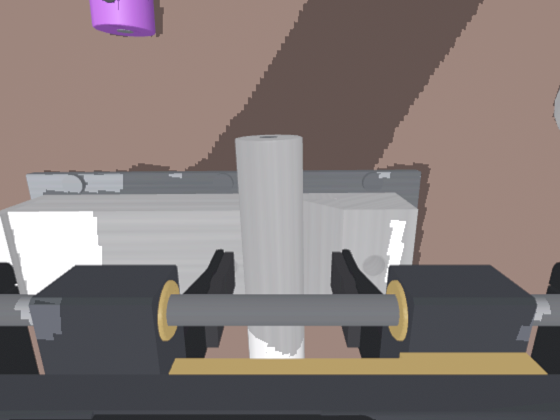

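The bar has reached the V's edge and not dropped yet. I'll push slowly a little further.

```bash
python3 -m crank '{"dp": [[0.2,0.1,0],[0.2,0,0],[0.2,0,0],[0.2,0,0],[0.2,0,0],[0.0,0,0],[0,0,0],[0,0,0]], "delta_rot": [[0,0,0],[0,0,0],[0,0,0],[0,0,0],[0,0,0],[0,0,0],[0,0,0],[0,0,0]]}' 
python3 plan.py .601 -.1645 .071 1.694
python3 - <<'E'
from h import *
for n in ["wrist"]: cv2.imwrite(f"pics/{n}4.png",ctrl.get_image(n))
E
```

```text
time: 6.75
position: [0.6, -0.1635, 0.0706]
tool_rot: [2.081, 2.354, 0.0]
ft_force: [-0.3, 0.2, 0.2]
grip_width: 0.574
t 6.75 p [ 0.6    -0.1635  0.0706] w 5.0 F [-0.3  0.2  0.2] M [ 0.07 -0.    0.  ] dp_cm [-0.11  0.09 -0.04] rot [ 0.0001  0.0001 -0.0001] q7 2.13
```

View pics/wrist4.png

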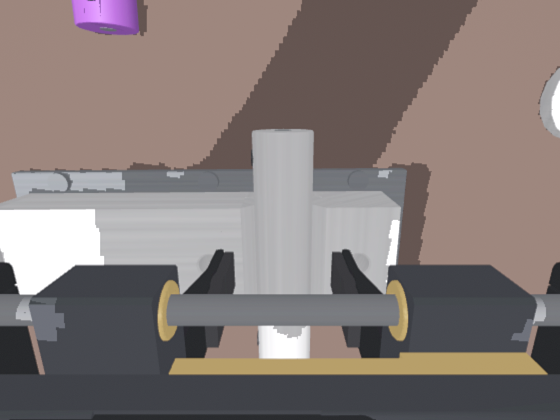

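The bar is now centred between the fingers at u≈283, with V walls on both sides and lower than before, so it has dropped. I'll lift off and turn for the cap.

```bash
python3 -m crank '{"dp": [[0,0,-2.0],[0,0,-4],[0,0,-4],[0,0,-4],[0,0,-2],[0,0,0],[0,0,0],[0,0,0]], "delta_rot": [[0,0,0],[0,0,0],[0,0,0],[0,0,0.13],[0,0,0.14],[0,0,0.14],[0,0,0.14],[0,0,0.14]]}' 6.0
python3 -m crank '{"dp": [[0,0,0],[0,0,0],[0,0,0],[0,0,0],[0,0,0],[0,0,0],[0,0,0],[0,0,0]], "delta_rot": [[0,0,0.14],[0,0,0.14],[0,0,0.14],[0,0,0.14],[0,0,0.14],[0,0,0.14],[0,0,0.1],[0,0,0]]}'
python3 plan.py .5703 .1627 .15 0.061
python3 - <<'E'
from h import *
for n in ["wrist","side","top"]: cv2.imwrite(f"pics/{n}5.png",ctrl.get_image(n))
E
```

```text
time: 7.6
position: [0.6, -0.1635, 0.2309]
tool_rot: [2.758, 1.503, 0.001]
ft_force: [-0.8, -0.2, -0.4]
grip_width: 0.694
time: 8.4
position: [0.5999, -0.1634, 0.2305]
tool_rot: [3.14, 0.1, -0.0]
ft_force: [-0.1, 0.3, -0.3]
grip_width: 0.688
t 8.4 p [ 0.5999 -0.1634  0.2305] w 5.99 F [-0.1  0.3 -0.3] M [-0.05  0.03  0.01] dp_cm [ -0.88 -32.74   8.04] rot [0.0003 0.0002 0.0026] q7 0.51
```

View pics/wrist5.png

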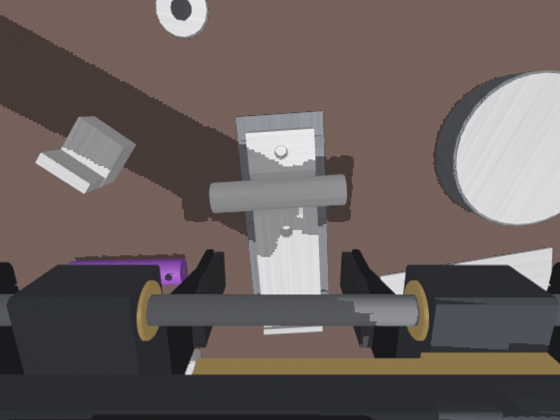

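View pics/side5.png

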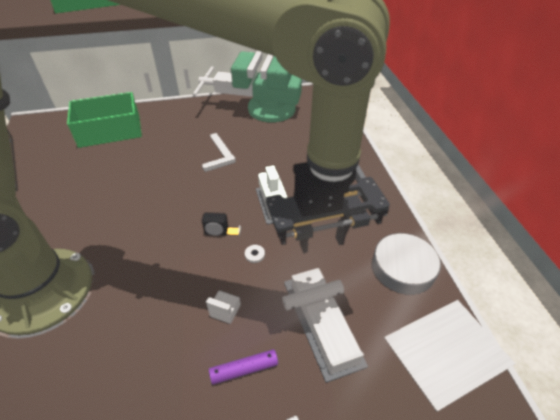

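The wrist view shows the bar seated across the V, from (212,198) to (346,190), midway between the two holes (281,152) and (286,231). I'll measure all of these.

```bash
python3 - <<'E'
from h import *
c=cam("wrist")
h1,h2=ray(c,(281,151.5),.045),ray(c,(286,231.5),.045);print(h1,h2,(h1+h2)/2,np.hypot(*(h1-h2)[:2]),"yaw",np.arctan2(*(h1-h2)[1::-1]))
a,b=ray(c,(211,198),.05),ray(c,(346,190),.05);print(a,b,(a+b)/2,np.arctan2(*(b-a)[1::-1])+np.pi/2)
im=cv2.imread("pics/wrist5.png")
cv2.imwrite("pics/w5c.png",cv2.resize(im[100:340,190:370],None,fx=2.5,fy=2.5,interpolation=cv2.INTER_CUBIC)[:600])
E
```

```text
[ 0.59720557 -0.12249552  0.045     ] [ 0.60754012 -0.20252691  0.045     ] [ 0.60237285 -0.16251122  0.045     ] 0.08069588473252688 yaw 1.6992168188092047
[ 0.53224827 -0.1711198   0.05      ] [ 0.66218884 -0.15449426  0.05      ] [ 0.59721855 -0.16280703  0.05      ] 1.6980521703019065
```

View pics/w5c.png

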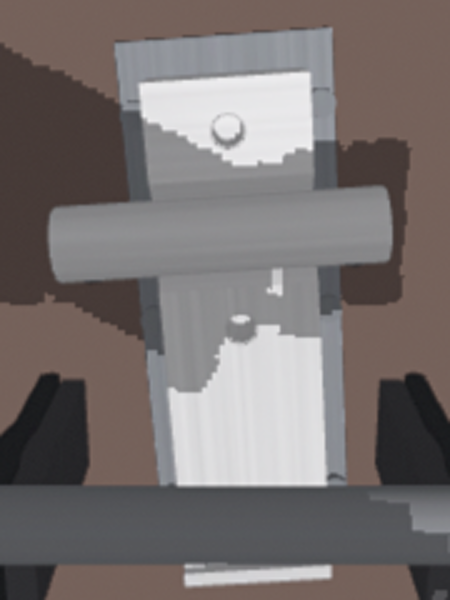

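```bash
python3 -m crank '{"dp": [[-0.1,-4.3,0],[-0.1,-4.3,0],[-0.1,-4.3,0],[-0.1,-4.3,0],[-0.1,-4.3,0],[-0.1,-4.3,0],[-0.1,-4.0,0],[-0.1,-2.9,0]], "delta_rot": [[0,0,0],[0,0,0],[0,0,0],[0,0,0],[0,0,0],[0,0,0],[0,0,0],[0,0,0]]}'
python3 -m crank '{"dp": [[0,0,1.0],[0,0,2],[0,0,2],[0,0,1],[0,0,0],[0,0,0],[0,0,0],[0,0,0]], "delta_rot": [[0,0,0],[0,0,0],[0,0,0],[0,0,0],[0,0,0],[0,0,0],[0,0,0],[0,0,0]]}'
python3 plan.py .5703 .1627 .094 0.061
python3 - <<'E'
from h import *
for n in ["wrist"]: cv2.imwrite(f"pics/{n}6.png",ctrl.get_image(n))
E
```

```text
time: 9.35
position: [0.5704, 0.1661, 0.2306]
tool_rot: [-3.138, -0.108, -0.0]
ft_force: [1.2, 0.7, -0.5]
grip_width: 0.688
time: 10.15
position: [0.5717, 0.1625, 0.1716]
tool_rot: [-3.139, -0.101, -0.003]
ft_force: [-0.0, 0.7, -1.0]
grip_width: 0.692
t 10.15 p [0.5717 0.1625 0.1716] w 6.02 F [-0.   0.7 -1. ] M [-0.05  0.1   0.01] dp_cm [-0.16 -0.03  7.76] rot [-0.0008 -0.0016  0.003 ] q7 -0.07
```

View pics/wrist6.png

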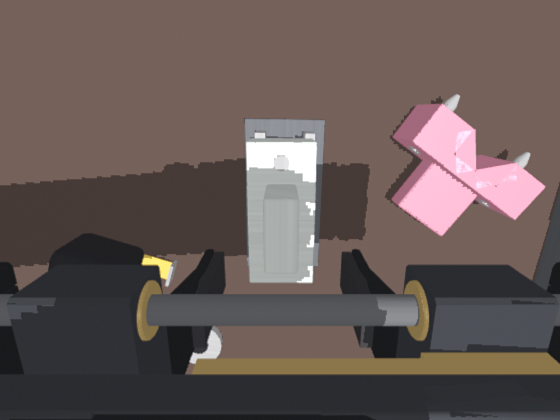

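The wrist view shows the cap below with its lug's top roughly at (264–299, 193–272). I'll compare it with the projection of the fitted pose.

```bash
python3 - <<'E'
from h import *
c=cam("wrist");im=cv2.imread("pics/wrist6.png")
q=(.5703,.1627,1.632)
Rz=R.from_rotvec([0,0,q[2]]).as_matrix()
def dr(x,y,z,col):
    p=np.array([[x,-y,z],[x,y,z],[-x,y,z],[-x,-y,z]])@Rz.T+[q[0],q[1],0]
    uv=proj(c,p);print(uv.round(1).tolist());cv2.polylines(big,[np.int32(((uv-[230,110])*3.4+1.7))],True,col,1)
big=cv2.resize(im[110:285,230:335],None,fx=3.4,fy=3.4,interpolation=cv2.INTER_CUBIC)
dr(.025,.011,.115,(0,0,255));dr(.055,.025,.070,(0,255,0))
cv2.imwrite("pics/w6c.png",big)
E
```

```text
[[296.5, 202.8], [260.0, 202.7], [261.1, 277.9], [295.4, 277.9]]
[[314.5, 145.0], [243.3, 144.8], [247.3, 285.5], [310.3, 285.6]]
```

View pics/w6c.png

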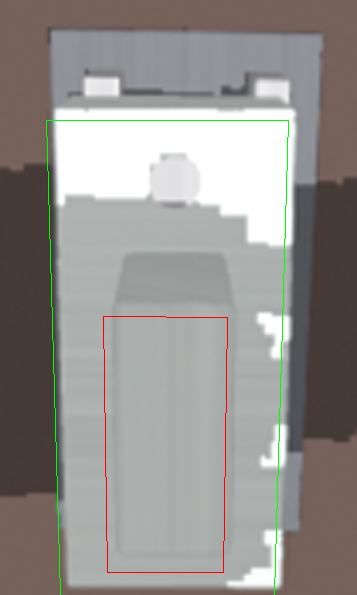

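```bash
python3 - <<'E'
from fit import *
W=cam("wrist")
o=pk([((55,25,70),(55,108)),((55,-25,70),(295,110)),((-55,-25,70),(282,585)),((-55,25,70),(67,585)),((25,11,115),(114,303)),((25,-11,115),(234,305)),((-25,-11,115),(231,556)),((-25,11,115),(117,554)),((40,0,70),(175,181))],230,110,3.4)
fit([(W,o)],[.57,.163,1.63])
E
```

```text
[0.57176039 0.16545375 1.63264307]
[[-0.4, -0.4], [0.4, -0.8], [-0.1, 0.9], [-0.0, 0.8], [-0.6, -0.3], [0.8, -0.8], [0.4, 1.0], [-0.4, 1.5], [-0.0, -0.4]]
```

```bash
python3 -m crank '{"dp": [[0,-0.25,1],[0,0,2],[0,0,2],[0,0,1.5],[0,0,1],[0,0,0.2],[0,0,0],[0,0,0]], "delta_rot": [[0,0,0.002],[0,0,0],[0,0,0],[0,0,0],[0,0,0],[0,0,0],[0,0,0],[0,0,0]]}'
python3 plan.py .5716 .1650 .094 0.0615
python3 -m crank '{"dp": [[0,0,0],[0,0,0],[0,0,0],[0,0,0],[0,0,0],[0,0,0],[0,0,0],[0,0,0]], "delta_rot": [[0,0,0],[0,0,0],[0,0,0],[0,0,0],[0,0,0],[0,0,0],[0,0,0],[0,0,0]]}' 1.0 50
python3 plan.py .5716 .1650 .094 0.0615
```

```text
time: 11.0
position: [0.5716, 0.165, 0.0944]
tool_rot: [-3.14, -0.097, -0.002]
ft_force: [0.3, 0.2, -0.1]
grip_width: 0.691
t 11.0 p [0.5716 0.165  0.0944] w 6.01 F [ 0.3  0.2 -0.1] M [-0.07  0.09  0.04] dp_cm [-0.    0.    0.04] rot [-0.0005 -0.0014  0.0004] q7 -0.03
time: 11.8
position: [0.5708, 0.165, 0.0936]
tool_rot: [-3.14, -0.098, 0.001]
ft_force: [-1.4, -0.7, 0.4]
grip_width: 0.248
t 11.8 p [0.5708 0.165  0.0936] w 2.16 F [-1.4 -0.7  0.4] M [-0.08  0.18 -0.01] dp_cm [ 0.08  0.   -0.04] rot [-0.0001  0.0003  0.0006] q7 -0.03
```

```bash
python3 -m crank '{"dp": [[0,0,-1],[0,0,-1.5],[0,0,-2],[0,0,-2],[0,0,-2],[0,0,-1.5],[0,0,-1],[0,0,0]], "delta_rot": [[0,0,0],[0,0,0],[0,0,0],[0,0,0],[0,0,0],[0,0,0],[0,0,0],[0,0,0]]}'
python3 plan.py .6018 -.1635 .2 0.126
python3 - <<'E'
from h import *
for n in ["wrist","side"]: cv2.imwrite(f"pics/{n}7.png",ctrl.get_image(n))
E
```

```text
time: 12.6
position: [0.5718, 0.1651, 0.2052]
tool_rot: [-3.139, -0.097, -0.004]
ft_force: [0.5, 0.8, -5.3]
grip_width: 0.252
t 12.6 p [0.5718 0.1651 0.2052] w 2.2 F [ 0.5  0.8 -5.3] M [-0.04 -0.03  0.01] dp_cm [ 0.96 32.98  0.48] rot [-0.0011 -0.0025 -0.064 ] q7 -0.1
```

View pics/wrist7.png

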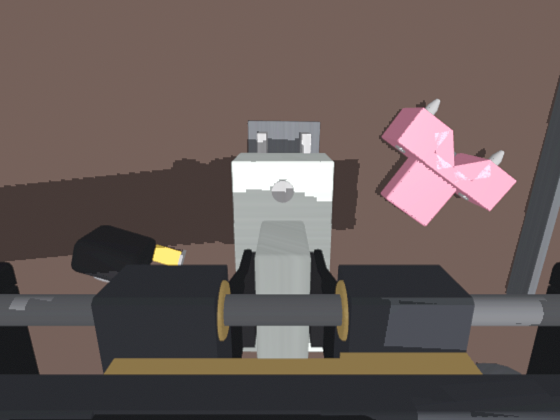

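View pics/side7.png

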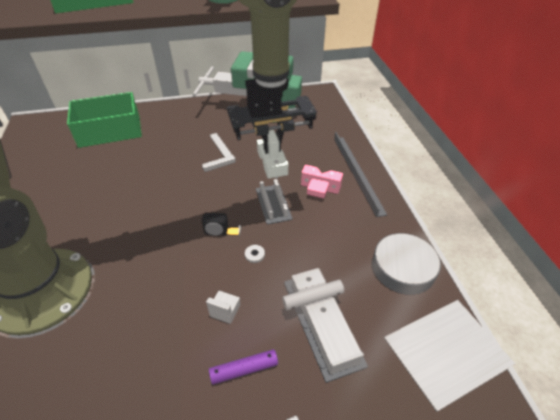

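The cap is held (weight -5.3 N) and off its rest. The wrist view has its far top corners at (234,155) and (330,155), and the bore at (283,190). I'll compute the cap's position in the grip.

```bash
python3 - <<'E'
from h import *
from fit import fit
s=ctrl.get_state();p=s["position"];c=cam("wrist");im=cv2.imread("pics/wrist7.png")
zt=p[2]-.0236
for uv in [(234,155),(330,155),(283,190)]:
    P=ray(c,uv,zt);d=P-p;Rm=R.from_rotvec(s["tool_rot"]);print((Rm.inv().apply(d)*1000).round(1))
cv2.imwrite("pics/w7c.png",cv2.resize(im[140:360,220:345],None,fx=2.7,fy=2.7,interpolation=cv2.INTER_CUBIC))
E
```

```text
[-22.2 -57.9  23.6]
[ 24.1 -57.9  23.6]
[  1.5 -40.6  23.6]
```

View pics/w7c.png

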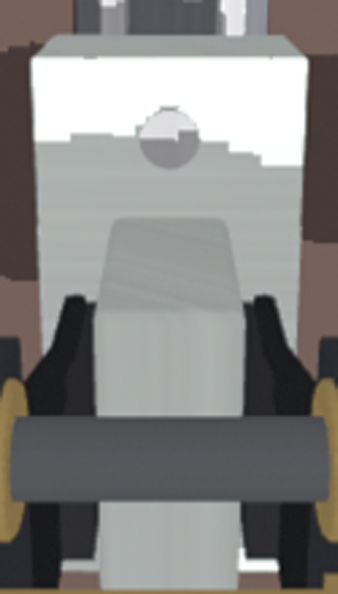

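```bash
python3 -m crank '{"dp": [[0.1,3,0],[0.1,4.3,0],[0.1,4.3,0],[0.1,4.3,0],[0.1,4.3,0],[0.1,4.3,0],[0.1,4.3,0],[0.1,3,0]], "delta_rot": [[0,0,0],[0,0,0],[0,0,0],[0,0,0],[0,0,0],[0,0,0],[0,0,0],[0,0,0]]}'
python3 -m crank '{"dp": [[0.1,1.2,0],[0,0,1.5],[0,0,2],[0,0,2],[0,0,1],[0,0,0],[0,0,0],[0,0,0]], "delta_rot": [[0,0,-0.032],[0,0,-0.032],[0,0,0],[0,0,0],[0,0,0],[0,0,0],[0,0,0],[0,0,0]]}'
python3 plan.py .6015 -.1645 .14 0.126
python3 - <<'E'
from h import *
for n in ["wrist","side","top"]: cv2.imwrite(f"pics/{n}8.png",ctrl.get_image(n))
im=cv2.imread("pics/side8.png")
cv2.imwrite("pics/s8c.png",cv2.resize(im[220:385,250:400],None,fx=3.5,fy=3.5,interpolation=cv2.INTER_CUBIC))
E
```

```text
time: 13.5
position: [0.5973, -0.1559, 0.2024]
tool_rot: [3.139, 0.092, -0.003]
ft_force: [0.5, 0.4, -5.0]
grip_width: 0.25
time: 14.3
position: [0.6011, -0.1642, 0.1396]
tool_rot: [3.135, 0.198, 0.003]
ft_force: [0.4, -0.4, -5.2]
grip_width: 0.244
t 14.3 p [ 0.6011 -0.1642  0.1396] w 2.12 F [ 0.4 -0.4 -5.2] M [-0.08  0.03 -0.01] dp_cm [ 0.04  0.04 -0.04] rot [ 0.0006 -0.0017  0.0001] q7 0.62
```

View pics/wrist8.png

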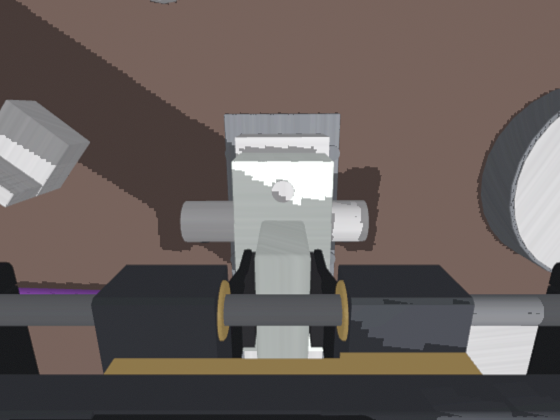

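View pics/s8c.png

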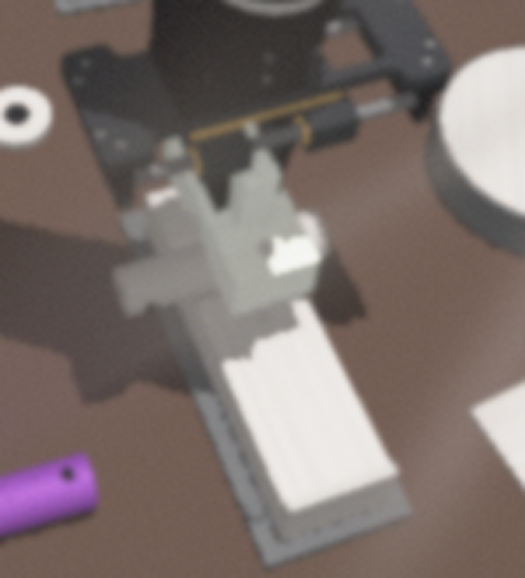

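```bash
python3 -m crank '{"dp": [[0.04,0.04,0.5],[0,0,0.5],[0,0,0.5],[0,0,0.1],[0,0,0],[0,0,0],[0,0,0],[0,0,0]], "delta_rot": [[0,0,0],[0,0,0],[0,0,0],[0,0,0],[0,0,0],[0,0,0],[0,0,0],[0,0,0]]}'
python3 plan.py .6015 -.1645 .14 0.126
python3 - <<'E'
from h import *
for n in ["wrist"]: cv2.imwrite(f"pics/{n}9.png",ctrl.get_image(n))
im=cv2.imread("pics/wrist9.png")
cv2.imwrite("pics/w9c.png",cv2.resize(im[90:250,170:380],None,fx=3.7,fy=3.7,interpolation=cv2.INTER_CUBIC))
E
```

```text
time: 15.25
position: [0.601, -0.1643, 0.1228]
tool_rot: [3.135, 0.198, 0.001]
ft_force: [0.0, -0.6, -4.6]
grip_width: 0.252
t 15.25 p [ 0.601  -0.1643  0.1228] w 2.19 F [ 0.  -0.6 -4.6] M [-0.01  0.01 -0.04] dp_cm [ 0.05  0.03 -1.72] rot [ 0.     -0.0005  0.    ] q7 0.63
```

View pics/w9c.png

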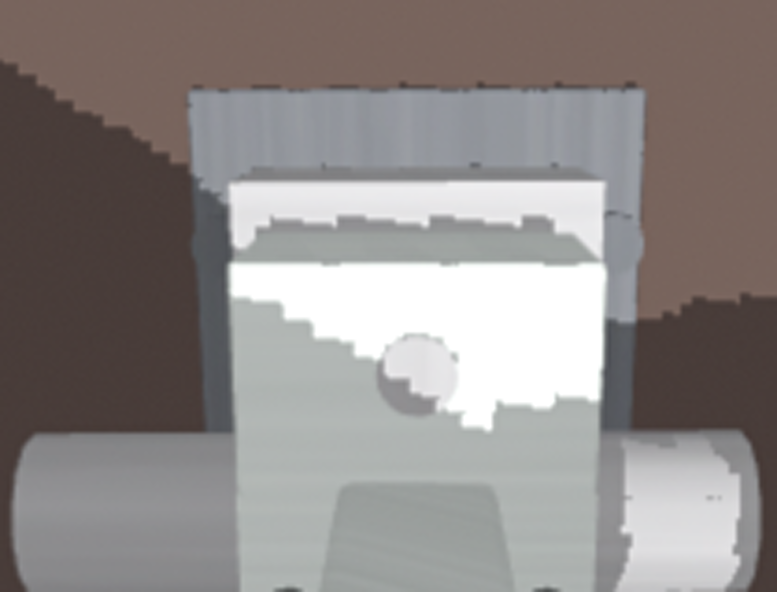

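Crop: the bed's end edge is at v=181 (u 228–604) and the cap's top edge at v=263 (u 228–606), so they are centred across. I'll work out the offsets.

```bash
python3 - <<'E'
from h import *
s=ctrl.get_state();p=s["position"];c=cam("wrist");Rm=R.from_rotvec(s["tool_rot"])
f=lambda u,v:(170+(u+.5)/3.7-.5,90+(v+.5)/3.7-.5)
for n,uv,z in [("cap",(228,263),p[2]-.0236),("cap",(606,263),p[2]-.0236),("bore",(418,374),p[2]-.0236),("bed",(228,181),.045),("bed",(604,181),.045),("plate",(190,89),.008),("plate",(643,89),.008)]:
    print(n,(Rm.inv().apply(ray(c,f(*uv),z)-p)*1000).round(1))
E
```

```text
cap [-23.6 -55.   23.6]
cap [ 25.9 -55.1  23.6]
bore [  1.3 -40.1  23.6]
bed [-31.1 -61.3  77.7]
bed [ 33.  -61.4  77.8]
plate [-43.1 -76.1 114.7]
plate [ 45.2 -76.1 114.8]
```

```bash
python3 -m crank '{"dp": [[0,-0.12,0],[0,0,0.2],[0,0,0.2],[0,0,0.2],[0,0,0.2],[0,0,0.2],[0,0,0.1],[0,0,0]], "delta_rot": [[0,0,0],[0,0,0],[0,0,0],[0,0,0],[0,0,0],[0,0,0],[0,0,0],[0,0,0]]}'
python3 plan.py .6015 -.163 .1025 0.126
python3 - <<'E'
from h import *
for n in ["wrist","side"]: cv2.imwrite(f"pics/{n}10.png",ctrl.get_image(n))
im=cv2.imread("pics/wrist10.png")
a=cv2.resize(im[90:250,170:380],None,fx=2.2,fy=2.2,interpolation=cv2.INTER_CUBIC)
im=cv2.imread("pics/side10.png")
b=cv2.resize(im[250:350,250:380],None,fx=2.6,fy=3.52,interpolation=cv2.INTER_CUBIC)
cv2.imwrite("pics/c10.png",np.hstack([a,b]))
E
```

```text
time: 16.1
position: [0.6005, -0.163, 0.1113]
tool_rot: [-3.135, -0.198, 0.001]
ft_force: [0.4, -0.3, -5.4]
grip_width: 0.253
t 16.1 p [ 0.6005 -0.163   0.1113] w 2.2 F [ 0.4 -0.3 -5.4] M [-0.1   0.02 -0.01] dp_cm [0.1  0.01 0.88] rot [-0.0001  0.0003 -0.    ] q7 0.63
```

View pics/c10.png

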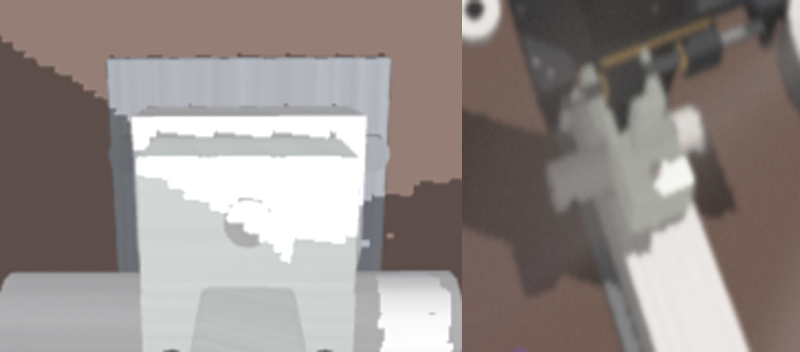

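The dowels are about 10 mm into the holes with no side load (force is weight only). I'll continue down.

```bash
python3 -m crank '{"dp": [[0,0,0.2],[0,0,0.2],[0,0,0.1],[0,0,0.1],[0,0,0.1],[0,0,0.1],[0,0,0.05],[0,0,0]], "delta_rot": [[0,0,0],[0,0,0],[0,0,0],[0,0,0],[0,0,0],[0,0,0],[0,0,0],[0,0,0]]}'
python3 plan.py .6015 -.163 .1025 0.126
```

```text
time: 17.0
position: [0.6009, -0.1632, 0.1052]
tool_rot: [-3.134, -0.198, -0.001]
ft_force: [-4.8, 1.8, 9.3]
grip_width: 0.248
t 17.0 p [ 0.6009 -0.1632  0.1052] w 2.16 F [-4.8  1.8  9.3] M [ 0.44  1.27 -0.02] dp_cm [ 0.06 -0.01  0.27] rot [-0.001  -0.0009 -0.0001] q7 0.64
```

```bash
python3 -m crank '{"dp": [[-0.06,0,0],[0,0,0.05],[0,0,0.05],[0,0,0.05],[0,0,0.05],[0,0,0.05],[0,0,0],[0,0,0]], "delta_rot": [[0,0,0],[0,0,0],[0,0,0],[0,0,0],[0,0,0],[0,0,0],[0,0,0],[0,0,0]]}'
python3 plan.py .6015 -.163 .1025 0.126
python3 - <<'E'
from h import *
for n in ["wrist","side","top"]: cv2.imwrite(f"pics/{n}11.png",ctrl.get_image(n))
im=cv2.imread("pics/side11.png")
cv2.imwrite("pics/c11.png",cv2.resize(im[230:370,250:390],None,fx=4.2,fy=4.2,interpolation=cv2.INTER_CUBIC))
E
```

```text
time: 17.8
position: [0.6009, -0.1632, 0.1032]
tool_rot: [-3.134, -0.198, -0.003]
ft_force: [-4.6, 2.1, 11.4]
grip_width: 0.248
t 17.8 p [ 0.6009 -0.1632  0.1032] w 2.16 F [-4.6  2.1 11.4] M [0.44 1.15 0.  ] dp_cm [ 0.06 -0.01  0.07] rot [-0.0009 -0.0021  0.0001] q7 0.64
```

View pics/c11.png

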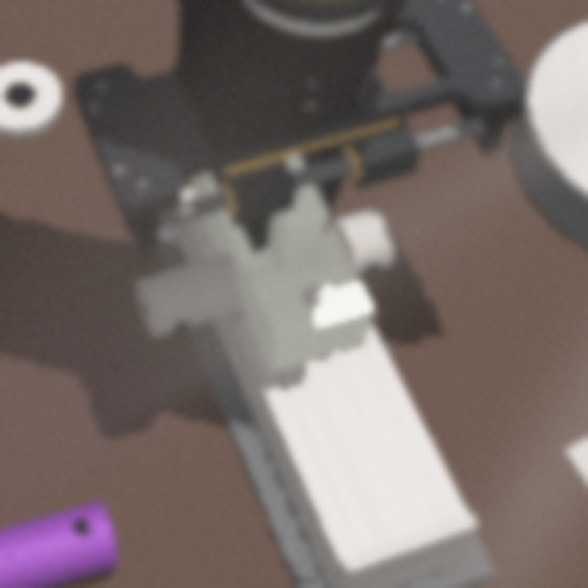

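View pics/wrist11.png

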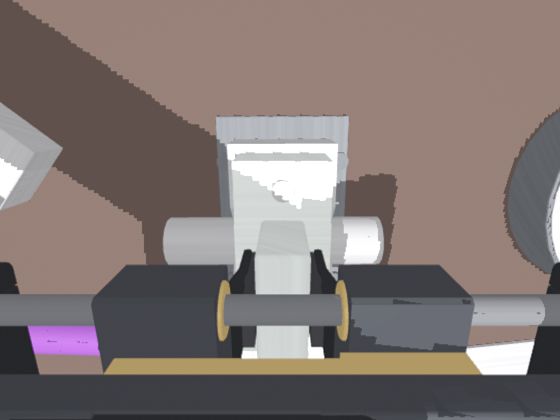

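```bash
python3 -m crank '{"dp": [[-0.08,0,0],[0,0,0.05],[0,0,0.05],[0,0,0.05],[0,0,0.05],[0,0,0.05],[0,0,0],[0,0,0]], "delta_rot": [[0,0,0],[0,0,0],[0,0,0],[0,0,0],[0,0,0],[0,0,0],[0,0,0],[0,0,0]]}'
python3 plan.py .6015 -.163 .1025 0.126
```

```text
time: 18.75
position: [0.6009, -0.1631, 0.1025]
tool_rot: [-3.134, -0.198, -0.006]
ft_force: [-7.6, 3.0, 20.4]
grip_width: 0.252
t 18.75 p [ 0.6009 -0.1631  0.1025] w 2.19 F [-7.6  3.  20.4] M [ 0.58  1.84 -0.  ] dp_cm [ 0.06 -0.    0.  ] rot [-0.0015 -0.0038  0.0005] q7 0.64
```

```bash
python3 -m crank '{"dp": [[0,0,0.05],[0,0,0.05],[0,0,0],[0,0,0],[0,0,0],[0,0,0],[0,0,0],[0,0,0]], "delta_rot": [[0,0,0],[0,0,0],[0,0,0],[0,0,0],[0,0,0],[0,0,0],[0,0,0],[0,0,0]]}'
python3 plan.py .6015 -.163 .1025 0.126
python3 - <<'E'
from h import *
for n in ["wrist","side","top"]: cv2.imwrite(f"pics/{n}12.png",ctrl.get_image(n))
im=cv2.imread("pics/wrist12.png")
cv2.imwrite("pics/w12c.png",cv2.resize(im[90:250,170:380],None,fx=3.7,fy=3.7,interpolation=cv2.INTER_CUBIC))
im=cv2.imread("pics/side12.png")
cv2.imwrite("pics/s12c.png",cv2.resize(im[270:340,270:360],None,fx=8,fy=8,interpolation=cv2.INTER_CUBIC))
im=cv2.imread("pics/top12.png")
cv2.imwrite("pics/t12c.png",cv2.resize(im[160:250,310:460],None,fx=5,fy=5,interpolation=cv2.INTER_CUBIC))
E
```

```text
time: 19.55
position: [0.6009, -0.1631, 0.1025]
tool_rot: [-3.133, -0.199, -0.006]
ft_force: [-9.5, 4.8, 25.9]
grip_width: 0.25
t 19.55 p [ 0.6009 -0.1631  0.1025] w 2.17 F [-9.5  4.8 25.9] M [ 0.73  2.45 -0.08] dp_cm [ 0.06 -0.01 -0.  ] rot [-0.002  -0.0038  0.0006] q7 0.64
```

View pics/w12c.png

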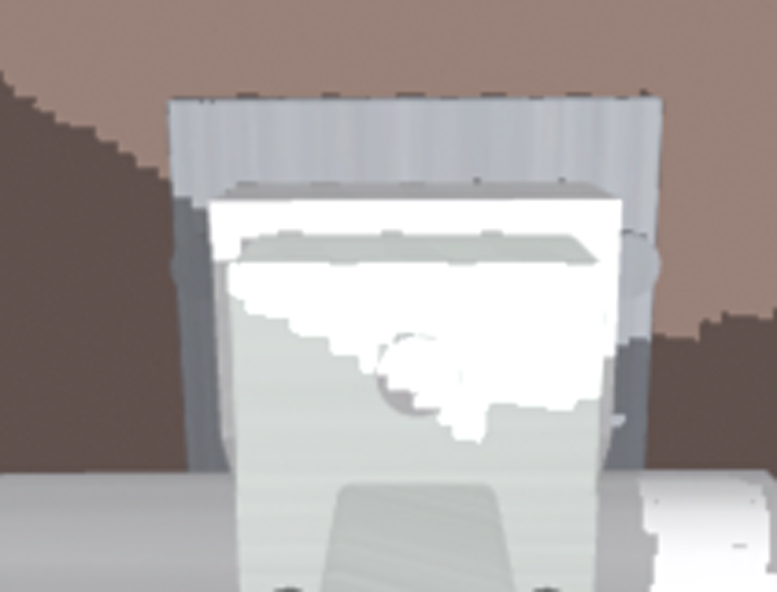

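View pics/s12c.png

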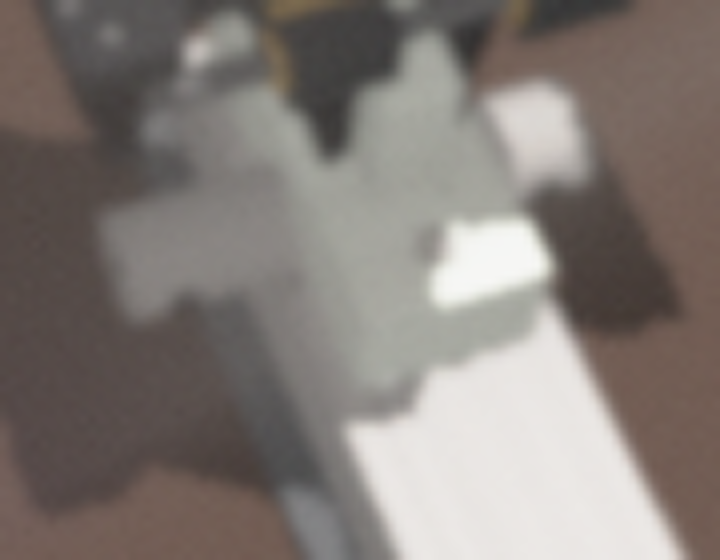

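View pics/t12c.png

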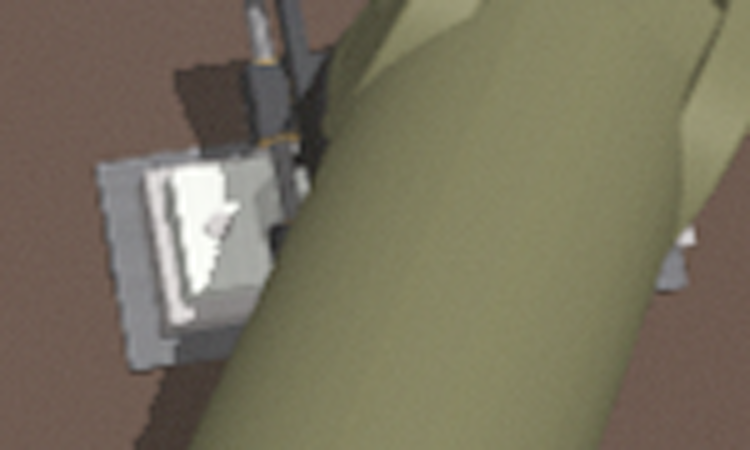

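The height stalls at 0.1025 m while the push rises from 20 to 26 N, so the faces are metal to metal. The bore sits at the same place in the wrist crop (418,374), so nothing slipped in the grip. The bar sticks out on both sides, so I'm handing in.

```bash
python3 -c "
from bench import ctrl
print(ctrl.close_job()); s=ctrl.get_state(); print(s['time'],s['position'],s['ft_force'],s['grip_width'])"
```

```text
the job is handed in; nothing more can be done
None
the job is handed in; nothing more can be done
```

I rolled the bar along the run-up between the open fingers until it dropped into the V. Then I took the aluminium cap off its rest, put its dowels in the bed's holes and pressed it shut. I handed in at about 19.7 s, still gripping the cap (50 N grip) and pushing it down. No verdict was reported.

**Last checks that held:**
- **Shut:** the tool stopped at z = 0.1025 m while the upward force rose from 20 to 26 N, so the faces are meeting. 0.1025 m agrees with the shut height worked out from the grasp to within about 0.5 mm.
- **Grip:** the cap looked the same in the wrist picture before and after pressing, so it had not slipped. Tool tilt was about 0.004 rad.
- **Bar:** after the drop it measured within about 2 mm of the seat line and about 5 mm off lengthwise. In the last pictures it sticks out at both sides under the cap.
- **Bystanders:** I never touched them.

**What did not fully agree:**
- **Sideways load:** about 10 N remained against the dowels at the end and grew with the push. Shifting the command by 1.4 mm did not remove it.
- **Seat position:** the fixed cameras and the wrist camera differed by 1.5 to 2 mm, so I aligned the cap using edges seen in the wrist camera.

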